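Set the labeller's end stop and label a carton

TASK

The bench labeller's screw has play, so wind its handwheel anticlockwise to take the end stop back well past the red mark, then clockwise to bring the pointer up to the red mark, finishing in that direction. Lay the blue-banded carton flat on the bed, upright and lengthwise, with its end against the stop and its side against the back rail, let go of it, then press the green start button, and leave everything else on the bench alone.

Things in the scene. Friction and masses are not known exactly. Their poses are not given: they have to be found in the camera images.
- labeller: Bench labeller, 350 (x) by 450 (y) mm, fixed. Origin under it on the bench; x points away from the operator (who is on the robot's side), y to his left, z up (the frame used below, mm). Steel bed x -30..75, y -105..150, top at z 50. White applicator behind the rail, x from 107, up to z 180. Blue console y -280..-135, its 30 degree slope faces up and to the operator and carries the handwheel.
- wheel_hub (a point): Centre of the back of the black handwheel (radius 60, 8 thick), at labeller (40, -205, 150). Its axis points out along (-0.5, 0, 0.866). A black operator panel (x 92..112, y -280..-130, z 247..337) overhangs the wheel's upper edge, so the handle can be followed all round only with the tool tilted along the wheel's axis.
- wheel (a joint): Turn of the handwheel, rad, growing clockwise as the operator sees it; at 0 its handle is at the lowest (nearest) point of its circle. 24 mm of screw travel per turn: clockwise drives the nut and the stop to the left (labeller +y). It takes about 0.12 N m to turn and stays where it is left.
- handle (a point): Middle of the red crank handle, a freely spinning grip 24 mm in diameter and 56 mm long, parallel to the wheel's axis, 48 mm from that axis; its near end is 12 mm and this point 42 mm from the wheel_hub plane, along the axis.
- screw_nut (a point): Centre of the brass nut, 14 mm long in y, on the screw; it goes with the wheel at once. It sits in a 20 mm slot of the stop's saddle, so with 6 mm of play (about a quarter turn) between driving one way and the other.
- nut_driving (a point): Point on the stop where the nut's centre lies when the nut bears on the left cheek of the slot, that is, when it drives the stop to the left (clockwise) and backs it up against a carton. Nut bearing on the other cheek: 6 mm less in y.
- stop (a joint): Slide of the end stop along the bed, m, growing to the left (labeller +y). Drag about 6 N; moved by the screw only.
- stop_pointer (a point): Tip of the stop's black pointer, over the yellow scale; in line (in y) with the stop's face.
- stop_face (a point): Foot of the stop's working face on the bed (face looks to labeller +y; steel plate 99 mm wide, 50 mm high above the bed), at labeller x = 30 mm.
- mark: Red index clip on the scale bar, fixed; the pointer is at the mark when both have the same y in the labeller's frame. Its axes are parallel to the labeller's. At the start the stop stands to the left of it, past the mark.
- rail_face (a point): Foot of the face of the aluminium back rail, at bed level, labeller (60, 22, 50); the rail is 25 mm high and 12 mm thick, along the bed's far side; the point's axes are the labeller's.
- carton: Kraft carton with a blue band near one end, 60 (x) by 150 (y) by 70 (z) mm, 0.25 kg, origin under its centre; it stands on the bench to the left of the labeller. Grip it across its 60 mm; either end may face the stop.
- start (a joint): Travel of the green start button, m, 0 up to 0.006 fully down; springs back; about 5 N.
- start_top (a point): Centre of the top of the green start button, 30 mm in diameter, on the front left corner of the labeller, facing up.
- red_carton: Bystander: kraft carton with a red band, 90 x 120 x 60 mm. Origin under its centre.
- decoder: Bystander: black decoder, 120 x 180 x 37 mm. Origin under its centre.
- remote: Bystander: black remote control, 170 x 45 x 20 mm. Origin under its centre.
- lnb: Bystander: white satellite receiver head, 137 mm long, 50 mm wide, 45 mm high. Origin under the middle of its box.
- label_roll: Bystander: spare roll of labels, 96 mm in diameter, 55 mm high. Origin under its centre.
- tape_dispenser: Bystander: grey desk tape dispenser, 150 x 70 x 107 mm. Origin under its centre.
- bracket: Bystander: U-shaped steel mast bracket, 60 x 140 x 52 mm. Origin under its centre.

How it is judged:
By the outcome, as a careful person would: the job done as asked, in the order asked, and still so for the second after the job is handed in, with the robot touching nothing.
It also fails if it takes over 72 s, if anything falls off the work surface, if the arm or the gripper's body presses on something with over 40 N, if the wrist force passes 120 N, or if a joint passes its speed limit or range.

ROBOT

A 6-joint arm with a two-finger parallel gripper is mounted at the origin on the work surface. World frame = base frame: x ahead of the robot, y to its left, z up, the work surface at z = 0. Lengths are in mm, angles in rad, forces in N, time in s.
With the tool pointing down it reaches from about 400 to 925 mm from the base axis. Payload 12.5 kg.
Tool frame: the origin (TCP) lies at the centre of the arm's flange, where the gripper is bolted on; the fingertips stand 190 mm ahead of it and the grasp point (between the pads) lies env.grip_point_offset ahead of it (env.grip_point_offset is the distance from the TCP to the grasp point, in mm); z points along the fingers, x is the direction in which the jaws open and shut, and the axes are right-handed (so a half turn about z gives the same grasp; the last joint's range is limited). The gripper opens to 95 mm and grips with 3 to 60 N. Pads are 20 mm wide; open, the fingers measure 119 mm over their backs; the gripper's body (75 mm by 180 mm) begins 59 mm behind the grasp point.
Start: joints at [1.173, 0.491, 1.559, -0, 1.092, -0.106], TCP at [179.774, 598.587, 404.761] pointing down, gripper open.
Joint ranges: [-3.1, 3.1], [-0.84, 2.19], [0.05, 2.79], [-1.13, 4.28], [0.06, 2.93], [-2.69, 2.69]. Speed limits (rad/s): [2.22, 2.22, 2.79, 3.14, 3.14, 3.14].

INTERFACE

Orientations are given as [roll, pitch, yaw] about the fixed x, y, z axes, in that order (R = Rz(yaw) Ry(pitch) Rx(roll)).
In Python, from cell import state, read_camera, camera_model, job_done, env gives the robot as it stands.
- The arm moves only by the tool arm_command, never from a script. Its argument "steps" is a list of rows, each a list of 6 numbers: the shift along the tool's x, y, z in cm, then the turn, a rotation vector about the tool's x, y, z in degrees. In form: [[dx, dy, dz, rx, ry, rz], ...]. A call has 1 to 12 rows; each row is the pose to reach, as a shift and turn from the pose commanded when the call began, along the tool's axes at that moment; what a row does not reach only later rows make up. A row lasts 1/12 s, in which the tool goes at most 41.7 mm and 7.16 degrees, less where a joint would pass 70% of its speed; a pose out of reach is approached as far as the arm can. A call with a gripper value outside its range is refused whole. "jaw" is the finger opening in cm, from 0 to 9.51, set as the call begins (left out, the last holds). The fingers move at their own pace and stop on an object; the grip force is fixed at half the most. Time passes only in rows, so rows that repeat a pose let the fingers close. It gives the time, the measured TCP pose, the force and the opening at its end, in the units of the state.
- state(): the state, without advancing time (a new reading comes with each control period).
- read_camera(name): name is "side" or "top"; returns the picture (420x560x3 uint8, red, green, blue); there is no depth.
- camera_model(name): a dict with "K" (3x3 intrinsics, pixels), "xyz" and "rotation" of the camera in the world. Camera axes: x right, y up, looking along -z (the intrinsics and any distortion apply to the point x, -y, -z); pixel columns grow to the right and rows downward; lengths in mm; the calibration is good to about 2 mm. A picture is of the moment at which its call begins. camera_model takes no time and is no camera call.
- job_done(): hands the job in, once; it reports no verdict.
The state is a dict: "t": time; "joints": joint angles; "qvel": joint speeds; "tau": joint torques, N m; "eef_pos": TCP position; "tcp_rot": TCP orientation; "ft_force": force on the tool from outside, world axes, zero at the start; "moment": the same for the moment, N m; "opening": opening from 0.0 (shut) to 1.0 (fully open).
Only numpy, scipy, OpenCV 4.12 (cv2) and the standard library are available. Lean on these libraries where they do the work, as an engineer would, in place of code of your own. Each camera call takes 0.05 s, during which the arm holds its last target. There are 200 camera calls.

## Working session

There is one attempt and no reset: what is moved stays moved. The work goes in short steps, Python scripts to look and compute and a tool call to move; the robot and the scene stay as the last step left them, time stands still between calls to the robot, and variables do not carry over. Pictures are saved under pics/ and viewed, about 8 in all and at most 12, crops included, and the job is handed in when it is done.

Besides the shell and the picture viewer there is one more tool, called after "Emit:" as a command line: name --pt "numbers of a row" for each row, then --argument value for the rest. arm_command: Moves the arm, as the interface text tells. Its arguments: {"type":"object","properties":{"steps":{"type":"array"},"jaw":{"type":"number"}},"required":["steps"]}

```bash
mkdir -p pics; ls
python3 - <<'E'
from cell import *
import cv2
s=state();print(s);print(env.grip_point_offset)
for n in("side","top"):
    im=read_camera(n);cv2.imwrite(f"pics/{n}0.png",im[:,:,::-1]);m=camera_model(n);print(n,m)
E
```

```text
pics
{'t': 0.0, 'joints': array([ 1.17337997e+00,  4.91560605e-01,  1.55948839e+00, -3.27005513e-05,
        1.09169735e+00, -1.05595060e-01]), 'qvel': array([ 0.00057974, -0.00062958,  0.00065907,  0.00184167, -0.00055861,
       -0.00164942]), 'tau': array([ 1.71371516e-05, -6.12654734e+01, -2.58165944e+01,  6.92673004e-02,
        4.82658797e-02, -1.25257079e-04]), 'eef_pos': array([179.77074412, 598.54109901, 404.14756492]), 'tcp_rot': array([-3.14149989e+00,  1.15032902e-03,  1.27899017e+00]), 'ft_force': array([0.8860248 , 0.64654499, 0.34687163]), 'moment': array([0.03685791, 0.05281757, 0.02654792]), 'opening': 0.9985804250733422}
171.3
side {'K': array([[507.22090398,   0.        , 275.28898537],
       [  0.        , 507.22090398, 214.52627186],
       [  0.        ,   0.        ,   1.        ]]), 'xyz': array([   -9.47506569, -1167.68427353,  1291.50687738]), 'rotation': array([ 0.81660413,  0.00685838, -0.45200342])}
top {'K': array([[477.85353119,   0.        , 285.36420773],
       [  0.        , 477.85353119, 211.10931641],
       [  0.        ,   0.        ,   1.        ]]), 'xyz': array([ 265.98970245,  -59.94288454, 1405.30512734]), 'rotation': array([ 0.17939878,  0.01155869, -1.57701611])}
```

View pics/side0.png

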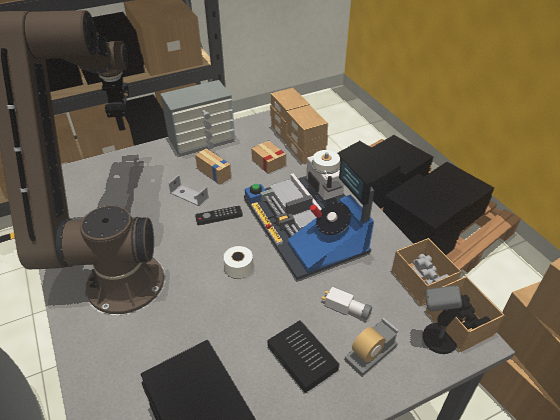

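View pics/top0.png

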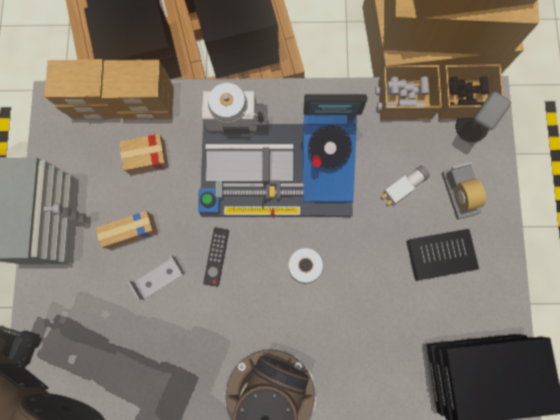

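Side shows the labeller near (310,220) and the carton near (213,165). In top, the labeller spans columns 198-355 and rows 95-217, and the blue-banded carton is near (125,230). I'll enlarge both.

```bash
cat > h.py <<'E'
import numpy as np,cv2
from scipy.spatial.transform import Rotation as R
from cell import *
def cam(n):
    m=camera_model(n); return m["K"],np.array(m["xyz"]),R.from_euler('xyz',m["rotation"]).as_matrix()
def proj(n,P):
    K,c,Rm=cam(n); q=(np.atleast_2d(P)-c)@Rm; q=q*[1,-1,-1]; u=q@K.T; return u[:,:2]/u[:,2:]
def onz(n,uv,z):
    K,c,Rm=cam(n); uv=np.atleast_2d(uv); d=np.c_[uv,np.ones(len(uv))]@np.linalg.inv(K).T*[1,-1,-1]@Rm.T
    return c+d*((z-c[2])/d[:,2])[:,None]
def crop(src,dst,x0,y0,x1,y1,k):
    im=cv2.imread(src)[y0:y1,x0:x1]; cv2.imwrite(dst,cv2.resize(im,None,fx=k,fy=k,interpolation=cv2.INTER_CUBIC))
E
python3 - <<'E'
from h import *
print({n:camera_model(n).keys() for n in("top","side")})
crop("pics/top0.png","pics/c1.png",190,85,375,225,4)
crop("pics/top0.png","pics/c2a.png",90,205,160,250,6)
crop("pics/side0.png","pics/c2b.png",190,140,240,185,6)
a=cv2.imread("pics/c2a.png");b=cv2.imread("pics/c2b.png");print(a.shape,b.shape)
cv2.imwrite("pics/c2.png",np.hstack([a,b]))
E
```

```text
{'top': dict_keys(['K', 'xyz', 'rotation']), 'side': dict_keys(['K', 'xyz', 'rotation'])}
(270, 420, 3) (270, 300, 3)
```

View pics/c1.png

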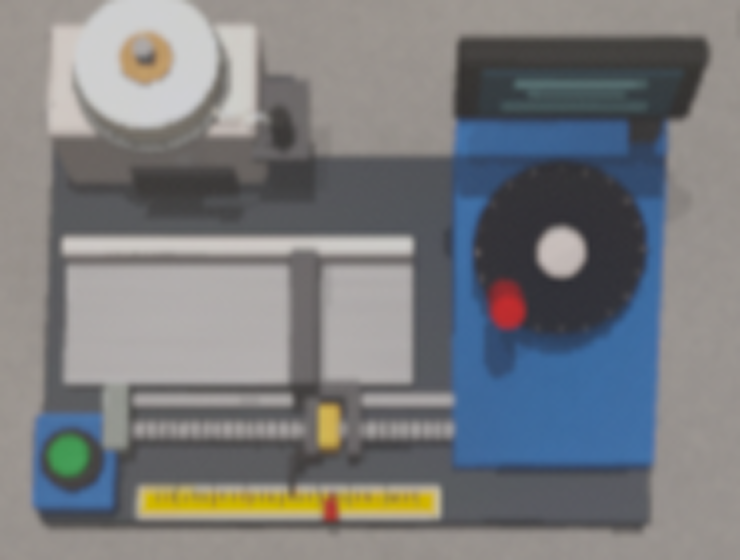

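View pics/c2.png

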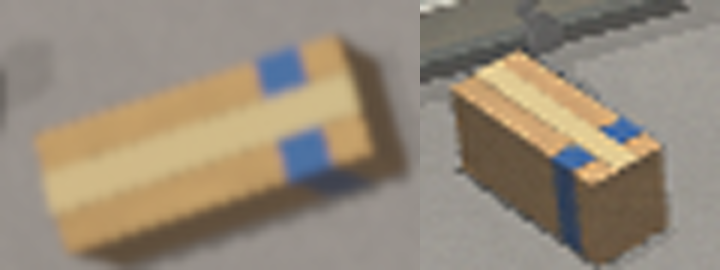

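c1 shows the bed's near corners at about (63,385) and (414,384), and the far top edge of the rail at row 237. The wheel centre is at (560,248), the handle end at (508,311), the green button at (69,455), the pointer at (292,492) and the mark at (331,510). c2 shows the carton top's corners at (37,135), (335,37), (372,153) and (70,253). Next I'll fit the poses.

```bash
cat >> h.py <<'E'
def un(p,x0,y0,k): return np.array([x0,y0])+(np.atleast_2d(p)+.5)/k-.5
def rz(a): return R.from_euler('z',a).as_matrix()
E
python3 - <<'E'
from h import *
from scipy.optimize import least_squares
L=np.array([[-30,150,50],[-30,-105,50],[72,150,75],[72,-105,75],[36,-205,157]],float)
px=un([[63,385],[414,384],[62,237],[414,237],[560,248]],190,85,4)
f=lambda p:(proj("top",L@rz(p[2]).T+[p[0],p[1],0])-px).ravel()
r=least_squares(f,[550,0,0]);print(r.x,np.round(r.fun,2))
p=r.x
# carton
C=np.array([[a,b,70] for a,b in((30,75),(30,-75),(-30,-75),(-30,75))],float)
px=un([[37,135],[335,37],[372,153],[70,253]],90,205,6)
f=lambda q:(proj("top",C@rz(q[2]).T+[q[0],q[1],0])-px).ravel()
q=least_squares(f,[470,400,-.3]);print(q.x,np.round(q.fun,2))
toL=lambda P:(P-[p[0],p[1],0])@rz(p[2])
for n,c,z in(("ptr",(292,492),55),("mark",(331,510),55),("btn",(69,455),60),("nut",(329,426),60),("handle",(508,311),200)):
  for zz in(z-15,z,z+15):
    P=onz("top",un(c,190,85,4),zz);print(n,zz,P.round(1),toL(P).round(1))
# handle predicted
ax=np.array([-.5,0,.866]);
for h in range(-180,180,10):
    t=np.radians(h); # low pt dir (-.866,0,-.5); clockwise seen from front: lowest->left(+y)->top
    d=np.array([-.866,0,-.5])*np.cos(t)+np.array([0,1,0])*np.sin(t)
    P=np.array([40,-205,150])+ax*68+d*48
    if abs(h-50)<45: print(h,((proj("top",P@rz(p[2]).T+[p[0],p[1],0])-un((508,311),190,85,4))).round(2))
im=cv2.imread("pics/side0.png")
crop("pics/side0.png","pics/c3.png",235,140,385,280,4)
l=[(-30,150,50),(-30,-105,50),(40,-205,150)]
print("side pred in c3",((proj("side",np.array(l)@rz(p[2]).T+[p[0],p[1],0])-[235,140]+.5)*4-.5).round(0))
E
```

```text
[ 6.33911374e+02  3.64073745e+01 -5.41428893e-03] [ 0.28 -0.37 -0.2  -0.44  0.04  0.45 -0.29  0.06  0.16  0.29]
[4.61713962e+02 4.12653603e+02 3.20835177e-01] [-0.43  0.06  0.7  -0.43  0.28 -0.02 -0.55  0.36]
ptr 40 [[524.5  20.4  40. ]] [[-109.3  -16.6   40. ]]
ptr 55 [[521.7  19.5  55. ]] [[-112.1  -17.5   55. ]]
ptr 70 [[518.9  18.6  70. ]] [[-114.9  -18.4   70. ]]
mark 40 [[511.  -8.  40.]] [[-122.7  -45.    40. ]]
mark 55 [[508.3  -8.5  55. ]] [[-125.3  -45.6   55. ]]
mark 70 [[505.6  -9.1  70. ]] [[-128.   -46.2   70. ]]
btn 45 [[552.4 182.7  45. ]] [[-82.3 145.8  45. ]]
btn 60 [[549.2 180.   60. ]] [[-85.5 143.1  60. ]]
btn 75 [[546.1 177.3  75. ]] [[-88.6 140.4  75. ]]
nut 45 [[572.3  -6.8  45. ]] [[-61.3 -43.5  45. ]]
nut 60 [[569.   -7.4  60. ]] [[-64.7 -44.1  60. ]]
nut 75 [[565.6  -8.   75. ]] [[-68.1 -44.7  75. ]]
handle 185 [[ 617.6 -130.6  185. ]] [[ -15.4 -167.1  185. ]]
handle 200 [[ 613.3 -129.8  200. ]] [[ -19.8 -166.3  200. ]]
handle 215 [[ 608.9 -128.9  215. ]] [[ -24.1 -165.4  215. ]]
10 [[11.32  7.08]]
20 [[8.27 6.29]]
30 [[5.41 5.  ]]
40 [[2.83 3.23]]
50 [[0.62 1.05]]
60 [[-1.18 -1.5 ]]
70 [[-2.49 -4.33]]
80 [[-3.28 -7.36]]
90 [[ -3.51 -10.5 ]]
side pred in c3 [[131. 181.]
 [254. 350.]
 [390. 314.]]
```

View pics/c3.png

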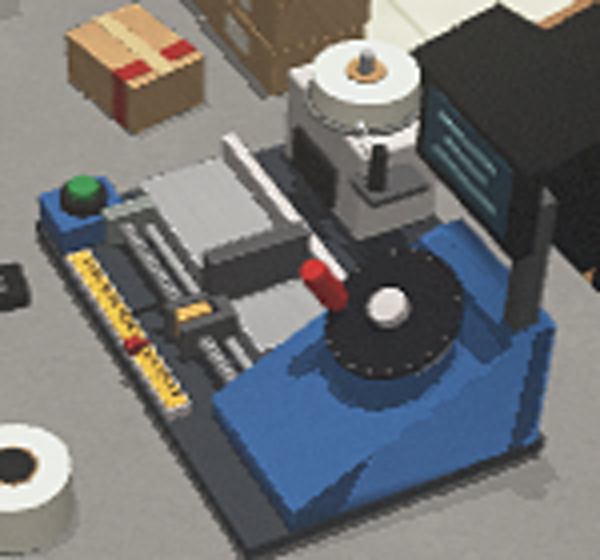

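c3 agrees with the fit: the bed corner is near (131,181), the button at (85,187), the mark at (135,345) and the handle's outer end at (314,270). The handle sits at about 55°. I'll triangulate these and check which way the gripper body's long side lies.

Run:
```python
from h import *
from scipy.optimize import least_squares
p=np.array([633.9,36.4,-.0054])
def tri(a,b):
    f=lambda P:np.r_[(proj("top",P)-a).ravel(),(proj("side",P)-b).ravel()]
    r=least_squares(f,[550,0,60.]);return r.x.round(1),((r.x-[p[0],p[1],0])@rz(p[2])).round(1),r.fun.round(2)
for n,t,s in(("btn",(69,454),(85,187)),("mark",(331,510),(135,345)),("handle end",(509,311),(314,270)),("hubcap",(562,251),(389,306))):
    print(n,*tri(un(t,190,85,4),un(s,235,140,4)))
# carton side check: base/top corners predicted in c2b
q=[461.7,412.7,.3208]
C=np.array([[30,75,70],[30,-75,70],[-30,-75,70],[-30,75,70],[-30,-75,0]],float)@rz(q[2]).T+[q[0],q[1],0]
print(((proj("side",C)-[190,140]+.5)*6-.5+[420,0]).round(0))
# applicator near right edge (c1 260,135) z180
for c in((50,135),(260,135),(310,85)): print(c,(onz("top",un(c,190,85,4),180)-[p[0],p[1],0])@rz(p[2]))
s=state();tz=R.from_euler('xyz',s['tcp_rot']).as_matrix();print(tz.round(3))
Rt=np.c_[[0,1,0],[.866,0,.5],[.5,0,-.866]];Rt=rz(p[2])@Rt;print(np.linalg.det(Rt),R.from_matrix(Rt).as_euler('xyz'))
for th in(45,50,55):
  t=np.radians(th);d=np.array([-.866,0,-.5])*np.cos(t)+np.array([0,1,0])*np.sin(t);ax=np.array([-.5,0,.866])
  H=np.array([40,-205,150])+ax*46+d*48; W=rz(p[2])@H+[p[0],p[1],0]; print(th,W.round(1),(W-171.3*Rt[:,2]).round(1))
crop("pics/top0.png","pics/x.png",0,320,120,420,6)
```

```text
btn [550.1 178.   68.5] [-84.5 141.2  68.5] [ 0.17 -0.68 -0.88  0.23]
mark [513.   -8.6  41.9] [-120.6  -45.7   41.9] [ 0.2  -0.79 -0.96  0.25]
handle end [ 618.  -131.5  189.1] [ -14.9 -168.   189.1] [ 0.16 -0.61 -0.73  0.25]
hubcap [ 667.9 -169.8  160.8] [  35.1 -206.   160.8] [ 0.15 -0.56 -0.65  0.25]
[[511.  49.]
 [654. 144.]
 [583. 184.]
 [441.  86.]
 [592. 267.]]
(50, 135) [[110.63127738 140.78637199 180.        ]]
(260, 135) [[109.87496295  -1.4509615  180.        ]]
(310, 85) [[145.45702689 -35.04650496 180.        ]]
[[ 0.288  0.958 -0.   ]
 [ 0.958 -0.288 -0.001]
 [-0.001 -0.    -1.   ]]
0.9999559999999998 [2.61798118 0.         1.56539633]
45 [ 620.6 -134.6  172.9] [ 534.9 -134.1  321.2]
50 [ 623.3 -131.8  174.4] [ 537.6 -131.3  322.8]
55 [ 626.2 -129.2  176.1] [ 540.5 -128.8  324.4]
```

```bash
cat >> h.py <<'E'
P0=np.array([635,36.0,-.005])
def lab(v): return rz(P0[2])@np.array(v,float)+[P0[0],P0[1],0]
RW=rz(P0[2])@np.c_[[0,1,0],[.8660254,0,.5],[.5,0,-.8660254]]
def down(y): return R.from_euler('xyz',[np.pi,0,y]).as_matrix()
def rows(cur,targets):
    "cur=(pos,Rot); targets list of (pos,Rot) -> rows cm, deg"
    p,M=cur
    for q,N in targets:
        d=M.T@(np.array(q)-p)/10; v=np.degrees(R.from_matrix(M.T@N).as_rotvec())
        print(np.r_[d,v].round(2).tolist())
def now():
    s=state(); return s['eef_pos'],R.from_euler('xyz',s['tcp_rot']).as_matrix()
def crank(th,h=46,c=(0,0,0)):
    t=np.radians(th);d=np.array([-.8660254,0,-.5])*np.cos(t)+np.array([0,1,0])*np.sin(t)
    return lab(np.array([40,-205,150])+np.array([-.5,0,.8660254])*h+d*48+np.array(c))-171.3*RW[:,2]
E
python3 - <<'E'
from h import *
s0=(np.array([179.77,598.59,404.76]),down(1.279))
pre=crank(52.5,156)
print(crank(52.5),pre)
rows(s0,[((430,260,420),down(1.4)),(pre,RW)])
E
```

```text
[ 540.21084544 -130.44717645  323.57704512] [ 485.21153294 -130.1721776   418.83983912]
[-25.23, 33.71, -1.52, 0.0, 0.0, -6.93]
[-61.01, 50.22, -1.41, -29.79, 4.3, -16.05]
```

Emit:
arm_command --pt "-12.6 16.9 -0.8 0 0 -3.5" --pt "-25.2 33.7 -1.5 0 0 -7" --pt "-25.2 33.7 -1.5 0 0 -7" --pt "-25.2 33.7 -1.5 0 0 -7" --pt "-25.2 33.7 -1.5 0 0 -7" --pt "-25.2 33.7 -1.5 0 0 -7" --pt "-25.2 33.7 -1.5 0 0 -7" --pt "-25.2 33.7 -1.5 0 0 -7" --pt "-25.2 33.7 -1.5 0 0 -7" --pt "-25.2 33.7 -1.5 0 0 -7" --pt "-25.2 33.7 -1.5 0 0 -7" --pt "-61 50.2 -1.4 -29.8 4.3 -16"

```text
t: 1.1
eef_pos: [437.2, 219.7, 419.3]
tcp_rot: [3.024, -0.008, 1.437]
ft_force: [1.1, -1.1, -1.1]
opening: 0.998
```

Run:
```python
from h import *
s=state();print(s['t'],s['joints'].round(2));rows(now(),[(crank(52.5,156),RW)])
```

```text
1.1 [ 0.34  0.27  1.88 -0.06  0.88 -1.06]
[-34.03, 9.4, 0.86, -23.23, 1.89, -7.22]
```

Emit:
arm_command --pt "-34 9.4 0.9 -23.2 1.9 -7.2" --pt "-34 9.4 0.9 -23.2 1.9 -7.2" --pt "-34 9.4 0.9 -23.2 1.9 -7.2" --pt "-34 9.4 0.9 -23.2 1.9 -7.2" --pt "-34 9.4 0.9 -23.2 1.9 -7.2" --pt "-34 9.4 0.9 -23.2 1.9 -7.2" --pt "-34 9.4 0.9 -23.2 1.9 -7.2" --pt "-34 9.4 0.9 -23.2 1.9 -7.2" --pt "-34 9.4 0.9 -23.2 1.9 -7.2" --pt "-34 9.4 0.9 -23.2 1.9 -7.2" --pt "-34 9.4 0.9 -23.2 1.9 -7.2" --pt "-34 9.4 0.9 -23.2 1.9 -7.2"

```text
t: 2.1
eef_pos: [484.2, -130.1, 419.0]
tcp_rot: [2.617, -0.0, 1.567]
ft_force: [0.3, 0.1, -0.3]
opening: 0.996
```

Run:
```python
from h import *
for n in("side","top"): cv2.imwrite(f"pics/{n}1.png",read_camera(n)[:,:,::-1])
s=state();print(s['t'],s['joints'].round(2),s['eef_pos'],crank(52.5,156));rows(now(),[(crank(52.5,156),RW),(crank(52.5,46),RW)])
crop("pics/side1.png","pics/xa.png",250,100,390,260,3);crop("pics/top1.png","pics/xb.png",250,90,380,250,3)
a,b=cv2.imread("pics/xa.png"),cv2.imread("pics/xb.png");cv2.imwrite("pics/x1.png",np.hstack([a,b[:a.shape[0]]]))
```

```text
2.2 [-0.43  0.26  1.94  0.44  0.5  -2.34] [ 484.32333014 -129.35516027  419.21617038] [ 485.21153294 -130.1721776   418.83983912]
[-0.08, 0.06, 0.08, 0.07, -0.06, 0.13]
[-0.09, 0.04, 11.08, 0.07, -0.06, 0.13]
```

View pics/x1.png

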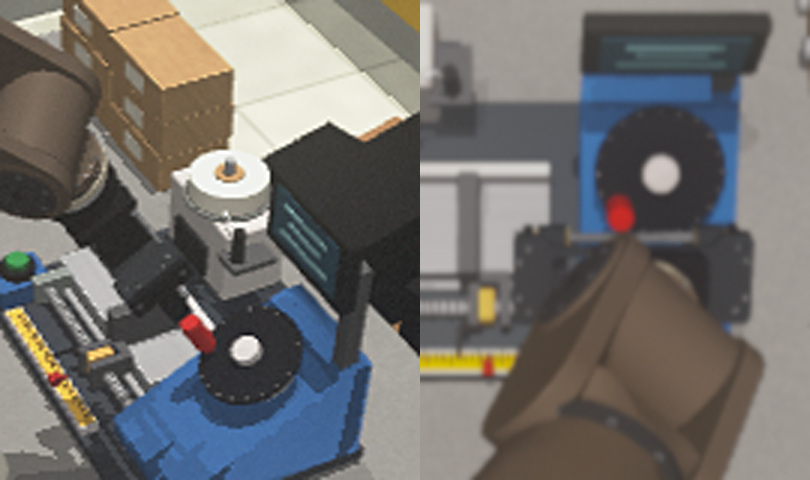

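x1 shows the body's long side along y and the jaws straddling the handle line, as wanted. However, joint 6 is at -2.34, too close to its limit, so I'll turn the tool half a turn.

Emit:
arm_command --pt "0 0 0 0 0 7" --pt "0 0 0 0 0 14" --pt "0 0 0 0 0 21" --pt "0 0 0 0 0 28" --pt "0 0 0 0 0 35" --pt "0 0 0 0 0 42" --pt "0 0 0 0 0 49" --pt "0 0 0 0 0 56" --pt "0 0 0 0 0 63" --pt "0 0 0 0 0 70" --pt "0 0 0 0 0 77" --pt "0 0 0 0 0 84"

```text
t: 3.2
eef_pos: [484.4, -129.1, 419.4]
tcp_rot: [3.084, -0.522, 0.112]
ft_force: [-0.4, 0.2, -0.3]
opening: 1.003
```

Emit:
arm_command --pt "0 0 0 0 0 7" --pt "0 0 0 0 0 14" --pt "0 0 0 0 0 21" --pt "0 0 0 0 0 28" --pt "0 0 0 0 0 35" --pt "0 0 0 0 0 42" --pt "0 0 0 0 0 49" --pt "0 0 0 0 0 56" --pt "0 0 0 0 0 63" --pt "0 0 0 0 0 70" --pt "0 0 0 0 0 77" --pt "0 0 0 0 0 84"

```text
t: 4.2
eef_pos: [484.4, -129.1, 419.4]
tcp_rot: [-2.625, -0.102, -1.396]
ft_force: [0.4, -0.5, -0.4]
opening: 1.002
```

Emit:
arm_command --pt "0 0 0 0 0 6" --pt "0 0 0 0 0 12" --pt "0 0 0 0 0 12"

```text
t: 4.45
eef_pos: [484.4, -129.2, 419.4]
tcp_rot: [-2.616, 0.002, -1.577]
ft_force: [-0.4, 0.4, 0.1]
opening: 1.0
```

```bash
cat >> h.py <<'E'
RW=RW@np.diag([-1,-1,1])
E
python3 - <<'E'
from h import *
s=state();print(s['t'],s['joints'].round(2),s['eef_pos']);rows(now(),[(crank(52.5,156),RW),(crank(52.5,46),RW)])
E
```

```text
4.45 [-0.43  0.26  1.94  0.44  0.5   0.81] [ 484.42854554 -129.23539442  419.4040101 ]
[0.09, -0.04, 0.09, -0.1, 0.06, -0.1]
[0.1, -0.02, 11.09, -0.1, 0.06, -0.1]
```

Next: advance onto the handle, close, and read the forces.

Emit:
arm_command --pt "0.1 0 3.5 0 0 0" --pt "0.1 0 7 0 0 0" --pt "0.1 0 9.5 0 0 0" --pt "0.1 0 11.1 0 0 0" --pt "0.1 0 11.1 0 0 0" --pt "0.1 0 11.1 0 0 0"

```text
t: 4.95
eef_pos: [540.2, -131.0, 322.9]
tcp_rot: [-2.618, -0.001, -1.571]
ft_force: [-0.8, -0.4, 0.5]
opening: 0.999
```

Emit:
arm_command --pt "0 0 0 0 0 0" --pt "0 0 0 0 0 0" --pt "0 0 0 0 0 0" --pt "0 0 0 0 0 0" --pt "0 0 0 0 0 0" --pt "0 0 0 0 0 0" --pt "0 0 0 0 0 0" --pt "0 0 0 0 0 0" --jaw 1.8

```text
t: 5.62
eef_pos: [540.1, -131.8, 323.3]
tcp_rot: [-2.616, -0.001, -1.575]
ft_force: [0.3, 0.2, 0.7]
opening: 0.493
```

Run:
```python
from h import *
s=state();print({k:np.round(v,3) for k,v in s.items()})
print(crank(52.5))
p,_=now()
# rows for anticlockwise half turn from th0 (offsets in RW axes)
for th0 in (52.5,):
    o=crank(th0)
    for k in range(1,13): print((RW.T@(crank(th0-15*k)-o)/10).round(2).tolist())
```

```text
{'t': np.float64(5.617), 'joints': array([-0.386,  0.461,  1.924,  0.629,  0.322,  0.632]), 'qvel': array([ 0.   ,  0.002, -0.   ,  0.001, -0.001, -0.   ]), 'tau': array([-5.0000e-03, -5.3806e+01, -2.0297e+01,  4.2400e-01, -9.0600e-01,
        1.8000e-02]), 'eef_pos': array([ 540.076, -131.78 ,  323.285]), 'tcp_rot': array([-2.616e+00, -1.000e-03, -1.575e+00]), 'ft_force': array([0.26 , 0.158, 0.73 ]), 'moment': array([-0.014,  0.433, -0.01 ]), 'opening': np.float64(0.493)}
[ 540.21084544 -130.44717645  323.57704512]
[0.89, 0.89, -0.0]
[1.97, 1.51, -0.0]
[3.18, 1.84, -0.0]
[4.43, 1.84, -0.0]
[5.64, 1.51, -0.0]
[6.73, 0.89, -0.0]
[7.62, 0.0, -0.0]
[8.24, -1.09, -0.0]
[8.57, -2.3, -0.0]
[8.57, -3.55, 0.0]
[8.24, -4.76, -0.0]
[7.62, -5.84, -0.0]
```

Emit:
arm_command --pt "0 0 0 0 0 0" --pt "0 0 0 0 0 0" --pt "0 0 0 0 0 0" --pt "0 0 0 0 0 0" --pt "0 0 0 0 0 0" --pt "0 0 0 0 0 0" --pt "0 0 0 0 0 0"

```text
t: 6.2
eef_pos: [540.0, -131.7, 323.2]
tcp_rot: [-2.617, -0.0, -1.574]
ft_force: [-0.7, 1.3, -0.2]
opening: 0.243
```

Emit:
arm_command --pt "0.42 0.48 0 0 0 0" --pt "0.89 0.89 0 0 0 0" --pt "1.4 1.23 0 0 0 0" --pt "1.97 1.51 0 0 0 0"

```text
t: 6.53
eef_pos: [526.9, -151.3, 315.7]
tcp_rot: [-2.616, -0.0, -1.574]
ft_force: [1.4, 2.1, 0.6]
opening: 0.242
```

Run:
```python
from h import *
s=state();print({k:np.round(s[k],2) for k in('t','joints','eef_pos','ft_force','moment','opening')})
print("in tool axes",(RW.T@s['ft_force']).round(1),"err",(RW.T@(s['eef_pos']-crank(22.5))).round(2))
```

```text
{'t': np.float64(6.53), 'joints': array([-0.43,  0.46,  1.95,  0.72,  0.32,  0.5 ]), 'eef_pos': array([ 526.88, -151.29,  315.69]), 'ft_force': array([1.39, 2.13, 0.64]), 'moment': array([0.28, 0.1 , 0.18]), 'opening': np.float64(0.24)}
in tool axes [-2.1 -1.5  0.1] err [1.2  0.27 0.22]
```

Emit:
arm_command --pt "1.21 0.32 0 0 0 0" --pt "2.46 0.32 0 0 0 0" --pt "3.67 0 0 0 0 0" --pt "4.76 -0.63 0 0 0 0" --pt "5.65 -1.51 0 0 0 0" --pt "6.27 -2.6 0 0 0 0"

```text
t: 7.03
eef_pos: [549.5, -214.8, 329.1]
tcp_rot: [-2.618, 0.002, -1.574]
ft_force: [-0.2, 17.3, 5.8]
opening: 0.242
```

Run:
```python
from h import *
s=state();print({k:np.round(s[k],2) for k in('t','joints','eef_pos','ft_force','moment','opening')})
print("in tool axes",(RW.T@s['ft_force']).round(1),"err",(RW.T@(s['eef_pos']-crank(-67.5))).round(2))
```

```text
{'t': np.float64(7.03), 'joints': array([-0.52,  0.49,  1.83,  0.64,  0.43,  0.52]), 'eef_pos': array([ 549.53, -214.75,  329.09]), 'ft_force': array([-0.2 , 17.29,  5.8 ]), 'moment': array([ 2.69, -0.04,  1.51]), 'opening': np.float64(0.24)}
in tool axes [-17.3  -2.7  -5.2] err [ 1.83 -0.35  0.1 ]
```

Emit:
arm_command --pt "0.23 -1.21 0 0 0 0" --pt "0.23 -2.46 0 0 0 0" --pt "-0.1 -3.67 0 0 0 0" --pt "-0.72 -4.76 0 0 0 0" --pt "-1.61 -5.64 0 0 0 0" --pt "-2.7 -6.27 0 0 0 0"

```text
t: 7.53
eef_pos: [603.8, -188.4, 360.3]
tcp_rot: [-2.618, -0.001, -1.576]
ft_force: [-10.0, -1.3, 0.1]
opening: 0.244
```

Run:
```python
from h import *
s=state();print({k:np.round(s[k],2) for k in('t','joints','eef_pos','ft_force','moment','opening')})
print("in tool axes",(RW.T@s['ft_force']).round(1),"err",(RW.T@(s['eef_pos']-crank(-157.5))).round(2))
```

```text
{'t': np.float64(7.53), 'joints': array([-0.43,  0.51,  1.7 ,  0.45,  0.49,  0.79]), 'eef_pos': array([ 603.78, -188.38,  360.27]), 'ft_force': array([-10.03,  -1.28,   0.11]), 'moment': array([-0.31,  2.01, -0.12]), 'opening': np.float64(0.24)}
in tool axes [ 1.3  8.6 -5.1] err [ 1.17 -0.09  0.15]
```

Emit:
arm_command --pt "-1.21 -0.27 0 0 0 0" --pt "-2.46 -0.27 0 0 0 0" --pt "-3.67 0.05 0 0 0 0" --pt "-4.76 0.68 0 0 0 0" --pt "-5.65 1.56 0 0 0 0" --pt "-6.27 2.65 0 0 0 0" --pt "-6.6 3.86 0 0 0 0" --pt "-6.6 5.11 0 0 0 0" --pt "-6.27 6.32 0 0 0 0" --pt "-5.65 7.41 0 0 0 0" --pt "-4.76 8.29 0 0 0 0" --pt "-3.67 8.92 0 0 0 0"

```text
t: 8.53
eef_pos: [526.5, -150.6, 315.5]
tcp_rot: [-2.615, -0.002, -1.575]
ft_force: [12.2, 0.4, -0.5]
opening: 0.244
```

Emit:
arm_command --pt "1.21 0.32 0 0 0 0" --pt "2.46 0.32 0 0 0 0" --pt "3.67 0 0 0 0 0" --pt "4.76 -0.63 0 0 0 0" --pt "5.65 -1.51 0 0 0 0" --pt "6.27 -2.6 0 0 0 0" --pt "6.6 -3.81 0 0 0 0" --pt "6.6 -5.06 0 0 0 0" --pt "6.27 -6.27 0 0 0 0" --pt "5.65 -7.36 0 0 0 0" --pt "4.76 -8.24 0 0 0 0" --pt "3.67 -8.87 0 0 0 0"

```text
t: 9.53
eef_pos: [603.5, -188.0, 360.2]
tcp_rot: [-2.616, -0.002, -1.576]
ft_force: [-3.5, -4.3, -0.1]
opening: 0.244
```

Emit:
arm_command --pt "-1.21 -0.32 0 0 0 0" --pt "-2.46 -0.32 0 0 0 0" --pt "-3.67 0 0 0 0 0" --pt "-4.76 0.63 0 0 0 0" --pt "-5.65 1.51 0 0 0 0" --pt "-6.27 2.6 0 0 0 0" --pt "-6.6 3.81 0 0 0 0" --pt "-6.6 5.06 0 0 0 0" --pt "-6.27 6.27 0 0 0 0" --pt "-5.65 7.36 0 0 0 0" --pt "-4.76 8.24 0 0 0 0" --pt "-3.67 8.87 0 0 0 0"

```text
t: 10.53
eef_pos: [526.5, -150.4, 315.5]
tcp_rot: [-2.614, -0.002, -1.576]
ft_force: [16.1, -0.4, 0.2]
opening: 0.245
```

Run:
```python
from h import *
s=state();print({k:np.round(s[k],2) for k in('t','eef_pos','ft_force','opening')})
print("in tool axes",(RW.T@s['ft_force']).round(1),"err",(RW.T@(s['eef_pos']-crank(22.5))).round(2))
for n in("side","top"): cv2.imwrite(f"pics/{n}2.png",read_camera(n)[:,:,::-1])
crop("pics/side2.png","pics/xa.png",240,170,340,270,4);crop("pics/top2.png","pics/xb.png",195,135,295,235,4)
a,b=cv2.imread("pics/xa.png"),cv2.imread("pics/xb.png");cv2.imwrite("pics/x2.png",np.hstack([a,b]))
```

```text
{'t': np.float64(10.53), 'eef_pos': array([ 526.48, -150.39,  315.55]), 'ft_force': array([16.1 , -0.43,  0.24]), 'opening': np.float64(0.24)}
in tool axes [  0.3 -14.1   7.8] err [0.3  0.7  0.14]
```

View pics/x2.png

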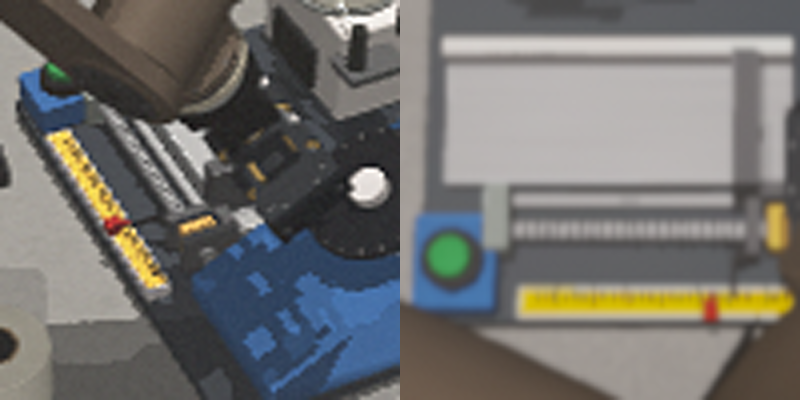

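x2 shows the stop plate's face moved from original column 262.5 to 278.2. The pointer is at about column 735 and the mark at 711, so the pointer is about 16-17 mm past. Now 300° clockwise.

Emit:
arm_command --pt "-1.09 -0.68 0 0 0 0" --pt "-1.97 -1.56 0 0 0 0" --pt "-2.6 -2.65 0 0 0 0" --pt "-2.92 -3.86 0 0 0 0" --pt "-2.92 -5.11 0 0 0 0" --pt "-2.6 -6.32 0 0 0 0" --pt "-1.97 -7.41 0 0 0 0" --pt "-1.09 -8.29 0 0 0 0" --pt "0 -8.92 0 0 0 0" --pt "1.21 -9.24 0 0 0 0" --pt "2.46 -9.24 0 0 0 0" --pt "3.67 -8.92 0 0 0 0"

```text
t: 11.63
eef_pos: [603.8, -187.4, 360.3]
tcp_rot: [-2.616, -0.0, -1.574]
ft_force: [-0.6, 4.7, -0.1]
opening: 0.243
```

Emit:
arm_command --pt "1.09 0.63 0 0 0 0" --pt "1.97 1.51 0 0 0 0" --pt "2.6 2.6 0 0 0 0" --pt "2.92 3.81 0 0 0 0" --pt "2.92 5.06 0 0 0 0" --pt "2.6 6.27 0 0 0 0" --pt "1.97 7.36 0 0 0 0" --pt "1.09 8.24 0 0 0 0" --pt "1.09 8.24 0 0 0 0"

```text
t: 12.38
eef_pos: [531.0, -196.9, 318.4]
tcp_rot: [-2.617, 0.0, -1.575]
ft_force: [-3.8, 1.4, -0.3]
opening: 0.243
```

Run:
```python
from h import *
s=state();print({k:np.round(s[k],2) for k in('t','eef_pos','ft_force','opening')})
print("in tool axes",(RW.T@s['ft_force']).round(1),"err",(RW.T@(s['eef_pos']-crank(-37.5))).round(2))
for n in("side","top"): cv2.imwrite(f"pics/{n}3.png",np.mean([read_camera(n) for _ in range(5)],0)[:,:,::-1])
crop("pics/side3.png","pics/xa.png",255,195,305,255,8);crop("pics/top3.png","pics/xb.png",250,165,300,225,8)
a,b=cv2.imread("pics/xa.png"),cv2.imread("pics/xb.png");cv2.imwrite("pics/x3.png",np.hstack([a,b]))
```

```text
{'t': np.float64(12.38), 'eef_pos': array([ 531.04, -196.89,  318.37]), 'ft_force': array([-3.83,  1.39, -0.25]), 'opening': np.float64(0.24)}
in tool axes [-1.4  3.4 -1.7] err [-0.82  1.4   0.09][ WARN:0@17.591] global loadsave.cpp:1063 imwrite_ Unsupported depth image for selected encoder is fallbacked to CV_8U.
```

View pics/x3.png

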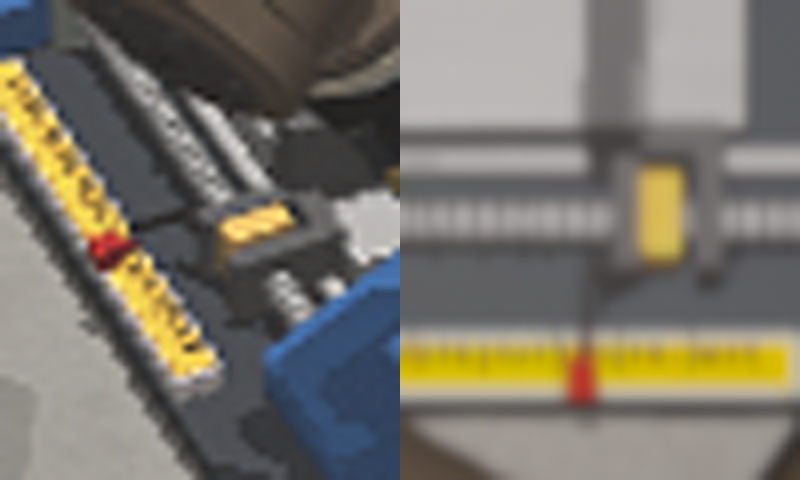

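x3 (top half) shows the pointer line at about column 588 and the mark at 581. At 8x, that leaves about 2 mm to go. I'll measure it sub-pixel.

```bash
cat > meas.py <<'E'
from h import *
def meas(n=6,show=True):
    im=np.mean([read_camera("top").astype(float) for _ in range(n)],0)
    r,g,b=im[...,0],im[...,1],im[...,2]
    S=np.s_[205:217,265:282]
    w=np.clip(r[S]-g[S]-60,0,None)
    cols=np.arange(265,282);rws=np.arange(205,217)
    mc=(w.sum(0)*cols).sum()/w.sum();mr=(w.sum(1)*rws).sum()/w.sum()
    print("mark col,row",mc.round(3),mr.round(2))
    g3=im.mean(2)
    for row in range(198,212):
        print(row,g3[row,266:282].round(0).astype(int), (r-b)[row,266:282].round(0).astype(int))
    cv2.imwrite("pics/last_top.png",im[:,:,::-1].astype(np.uint8))
if __name__=="__main__": meas()
E
python3 meas.py
```

```text
mark col,row 272.141 212.0
198 [96 96 95 96 96 95 91 81 73 73 78 85 87 84 80 80] [-4 -4 -4 -4 -3 -4 -2  1  4  5  5  5  6 10 23 34]
199 [96 96 97 97 96 94 88 78 71 68 69 69 69 70 74 79] [-3 -4 -4 -4 -4 -3 -1  2  5  6  5  5  5  6  6  7]
200 [96 97 96 96 96 94 87 78 73 67 64 64 67 73 82 89] [-3 -3 -3 -3 -3 -3 -1  2  3  4  5  4  3  2 -1 -2]
201 [96 96 96 96 96 94 87 79 77 69 68 72 79 85 92 94] [-3 -3 -3 -3 -4 -3  0  1  0  2  2  0 -1 -2 -3 -4]
202 [96 96 96 96 96 94 86 79 79 75 80 85 91 93 95 96] [-3 -3 -3 -3 -3 -3 -1  1  0  0 -1 -2 -3 -4 -4 -4]
203 [96 96 97 96 96 94 87 79 81 83 90 94 95 96 96 96] [-3 -2 -3 -3 -3 -3 -1  1 -1 -1 -3 -4 -4 -4 -4 -4]
204 [98 97 97 97 97 95 87 79 85 90 95 97 97 96 96 96] [-3 -3 -2 -3 -3 -2  0  1 -1 -2 -3 -4 -4 -4 -4 -4]
205 [114 114 111 109 111 108  96  88 100 107 110 108 111 113 113 112] [-2 -2 -2 -2 -1 -1  0  2  2  0 -1 -1 -1 -2 -1 -2]
206 [152 150 147 139 145 143 122 110 134 146 146 140 147 150 150 150] [10  8 10  7  7 11  8 11 14 12 12 11 11 10 12 11]
207 [171 166 165 154 160 161 134 121 150 165 165 157 166 166 169 167] [40 35 41 34 32 41 33 32 41 41 44 42 43 37 44 39]
208 [153 147 151 140 140 144 117 107 134 147 148 143 149 146 152 145] [107  96 110  97  91 105  83  74  93 103 106 103 109  98 110  97]
209 [128 126 126 125 119 119 102  99 118 127 127 125 127 124 126 124] [184 166 195 162 146 155 123 116 139 160 157 152 182 167 189 157]
210 [129 126 129 123 117 109  97 100 117 123 124 125 126 125 129 124] [205 201 205 185 157 148 133 136 156 195 187 168 202 201 207 200]
211 [135 134 133 126 121 106  95  99 116 128 130 127 132 133 134 133] [214 212 211 202 169 146 140 139 158 206 208 202 211 213 214 213]
```

Run:
```python
from h import *
for z in(42,48,55):
    A=proj("top",lab((-121,-46,42)))[0];print(z,A.round(2),[ (proj("top",lab((x,-46,z)))[0]-A).round(3) for x in(-114,-108,-102)], proj("top",lab((-111,-45,z)))[0]-proj("top",lab((-111,-46,z)))[0])
im=cv2.imread("pics/last_top.png").astype(float)
b,g,r=im[...,0],im[...,1],im[...,2]
print((r-g)[205:218,268:277].round(0).astype(int))
# same measure on the first picture: pointer vs mark
im=cv2.imread("pics/top0.png").astype(float);print(im.mean(2)[203:210,256:270].astype(int))
```

```text
42 [272.84 211.06] [array([ 0.008, -2.372]), array([ 0.015, -4.402]), array([ 0.023, -6.429])] [-0.34418061  0.00115095]
48 [272.84 211.06] [array([-0.069, -2.753]), array([-0.062, -4.791]), array([-0.055, -6.827])] [-0.3456502   0.00115898]
55 [272.84 211.06] [array([-0.16 , -3.201]), array([-0.153, -5.249]), array([-0.146, -7.295])] [-0.34738066  0.00116846]
[[ -1   0   0   0   1   2   1   0   0]
 [  2   3   2   4   5   6   7   4   4]
 [ 11  10  10  13  16  17  16  12  11]
 [ 20  21  24  28  36  35  29  22  20]
 [ 23  25  36  47  65  65  42  27  23]
 [ 23  26  46  79 102  92  53  29  24]
 [ 23  27  46  93 123 107  59  29  24]
 [ 21  26  44  94 128 113  62  31  23]
 [ 16  20  40  93 126 112  63  29  18]
 [  7  11  31  80 106  95  53  19   8]
 [  3   5  17  40  49  44  27   9   4]
 [  6   6   6   7   8   8   7   5   6]
 [  6   5   6   6   5   5   6   6   6]]
[[ 92  92  92  92  92  88  79  72  73  76  83  90  92  92]
 [ 93  94  93  93  93  88  77  74  81  85  90  92  94  93]
 [108 108 108 108 107 100  83  82  98 105 107 108 108 104]
 [144 143 143 145 142 131 100 101 131 142 145 142 139 132]
 [161 159 161 163 157 150 112 113 149 159 163 159 157 146]
 [145 140 144 147 140 138 111 111 136 143 146 141 144 133]
 [127 120 124 127 122 126 117 116 123 125 128 124 128 123]]
```

Emit:
arm_command --pt "-0.47 0.31 0 0 0 0" --pt "-0.97 0.58 0 0 0 0" --pt "-1.5 0.77 0 0 0 0" --pt "-2.05 0.91 0 0 0 0" --pt "-2.05 0.91 0 0 0 0"

```text
t: 13.6
eef_pos: [524.2, -177.2, 314.3]
tcp_rot: [-2.616, -0.001, -1.575]
ft_force: [-4.3, 1.6, 1.4]
opening: 0.244
```

```bash
python3 meas.py; python3 -c "
from h import *
s=state();print(s['t'],s['eef_pos'],(RW.T@s['ft_force']).round(1),(RW.T@(s['eef_pos']-crank(-10.5))).round(2))"
```

```text
mark col,row 272.142 212.03
198 [96 96 95 96 96 93 85 78 73 76 84 86 83 77 79 82] [-3 -4 -3 -4 -3 -2  1  3  5  6  6  6  8 18 32 35]
199 [97 96 96 96 96 92 82 75 70 68 68 68 68 70 78 83] [-3 -3 -3 -3 -3 -2  2  4  6  7  6  6  7  7  7  6]
200 [97 96 97 96 96 91 81 75 68 64 63 66 69 75 86 92] [-2 -3 -2 -3 -2 -1  2  4  5  5  5  4  4  2 -1 -2]
201 [97 96 96 96 96 91 81 76 68 67 72 78 81 85 93 95] [-2 -2 -2 -3 -3 -2  2  2  3  3  2  1  0 -1 -3 -3]
202 [96 96 96 96 96 91 81 77 71 74 84 91 93 94 95 96] [-2 -2 -2 -2 -2 -1  2  2  2  1 -1 -2 -3 -3 -3 -3]
203 [96 96 97 96 96 91 82 82 80 85 92 95 96 96 96 96] [-2 -2 -2 -2 -2 -1  2  1  0 -2 -3 -3 -3 -4 -4 -4]
204 [98 98 98 97 96 91 82 86 89 94 96 97 97 96 96 96] [-2 -2 -2 -2 -2 -1  2  0 -1 -2 -3 -3 -3 -3 -4 -3]
205 [114 113 112 109 111 104  89  97 107 112 111 109 112 112 112 112] [-1 -1 -1 -1 -1  0  3  2  0  0 -1 -1 -1 -1 -1 -1]
206 [152 150 147 139 144 137 110 122 143 149 146 140 147 150 150 150] [10  8 10  7  7 12 10  9  9 11 12 11 11 10 12 12]
207 [171 167 165 154 159 156 122 133 160 168 165 157 166 166 169 167] [41 34 42 34 32 43 34 29 34 39 44 42 43 37 44 40]
208 [154 147 151 140 139 141 112 115 139 149 148 143 149 146 152 146] [107  96 111  98  91 107  82  75  89 101 106 103 110  98 110  97]
209 [128 126 126 124 118 118 101 101 119 127 127 125 126 124 124 123] [185 167 197 164 146 154 121 120 140 161 158 152 183 168 194 158]
210 [129 126 129 122 116 109  97 101 116 122 124 124 126 125 129 124] [205 201 205 188 158 148 134 137 158 197 189 170 202 201 206 200]
211 [135 134 133 126 120 106  95  99 115 128 130 127 131 133 134 133] [214 213 211 202 170 146 140 140 160 206 207 202 210 213 214 213]
13.9 [ 524.3375975  -177.43385592  314.29523724] [-2.1  2.  -5.6] [0.24 0.21 0.22]
```

```bash
cat > dip.py <<'E'
import cv2,numpy as np
def prof(f): return cv2.imread(f).astype(float).mean(2)
B=prof("pics/top0.png")
def dip(now,bg,c0,c1):
    for r in (205,206,207,208):
        d=np.clip(1-now[r,c0:c1]/bg[r,c0:c1],0.0,None);d[d<.02]=0;c=np.arange(c0,c1);print(r,d.round(2),(d*c).sum()/d.sum())
N=prof("pics/last_top.png")
dip(N,B,269,277);print();dip(B,N,258,267);print();dip(prof("pics/top3.png"),B,269,277)
E
python3 dip.py
```

```text
205 [0.   0.   0.04 0.18 0.11 0.   0.   0.  ] 272.212962962963
206 [0.   0.   0.05 0.23 0.13 0.   0.   0.  ] 272.20971596021064
207 [0.   0.   0.03 0.21 0.13 0.   0.   0.  ] 272.26767730123237
208 [0.   0.   0.   0.12 0.09 0.   0.   0.  ] 272.4223258240146

205 [0.04 0.04 0.05 0.11 0.26 0.28 0.14 0.07 0.05] 262.41456582633054
206 [0.05 0.04 0.06 0.13 0.34 0.34 0.14 0.06 0.04] 262.34521668725756
207 [0.05 0.04 0.06 0.12 0.33 0.33 0.13 0.06 0.04] 262.3428649784336
208 [0.04 0.04 0.05 0.1  0.25 0.26 0.11 0.05 0.04] 262.35511018516416

205 [0.   0.   0.   0.11 0.19 0.08 0.   0.  ] 272.9268292682927
206 [0.   0.   0.   0.14 0.22 0.06 0.   0.  ] 272.82001164140166
207 [0.   0.   0.   0.13 0.21 0.05 0.   0.  ] 272.7837774917731
208 [0.   0.   0.   0.08 0.15 0.02 0.   0.  ] 272.7779746280543
```

Emit:
arm_command --pt "-0.19 0.03 0 0 0 0" --pt "-0.37 0.05 0 0 0 0" --pt "-0.37 0.05 0 0 0 0" --pt "-0.37 0.05 0 0 0 0"

```text
t: 14.23
eef_pos: [523.9, -174.1, 314.1]
tcp_rot: [-2.616, -0.001, -1.575]
ft_force: [-5.5, -2.6, 2.5]
opening: 0.243
```

Emit:
arm_command --pt "0 0 0 0 0 0" --pt "0 0 0 0 0 0" --pt "0 0 0 0 0 0" --pt "0 0 0 0 0 0" --pt "0 0 0 0 0 0" --pt "0 0 0 0 0 0" --pt "0 0 -2 0 0 0" --pt "0 0 -5 0 0 0" --pt "0 0 -8 0 0 0" --pt "0 0 -11 0 0 0" --jaw 9.5

```text
t: 15.07
eef_pos: [468.2, -173.4, 410.0]
tcp_rot: [-2.617, -0.0, -1.575]
ft_force: [0.0, 0.4, -0.5]
opening: 0.888
```

```bash
python3 meas.py|head -1; python3 dip.py|head -4; python3 -c "
from h import *
s=state();print(s['t'],s['joints'].round(2),s['eef_pos'],s['opening'])
# carton pregrasp
c=np.array([462.5,412,52+171.3]);yaw=.3208
rows(now(),[((440,150,440),down(-.9)),((462.5,412,400),down(yaw)),(c,down(yaw))])"
```

```text
mark col,row 272.138 212.02
205 [0.   0.   0.02 0.14 0.06 0.   0.   0.  ] 272.1756756756757
206 [0.   0.   0.03 0.17 0.04 0.   0.   0.  ] 272.0505414665913
207 [0.   0.   0.02 0.16 0.05 0.   0.   0.  ] 272.1208688873475
208 [0.   0.   0.   0.09 0.03 0.   0.   0.  ] 272.2519841269841
15.3667 [-0.53  0.27  1.95  0.53  0.52  0.63] [ 469.07775805 -173.4911245   408.35452292] 0.9967393531504917
[-32.34, 1.04, -4.25, -28.88, -10.12, -37.75]
[-58.55, 1.18, 0.29, -20.4, -28.38, -105.76]
[-58.54, 10.03, 15.58, -20.4, -28.38, -105.76]
```

Pointer is at 272.1 and the target is 272.1, so it is on the mark. Now the carton.

Emit:
arm_command --pt "-16 0.5 -2.1 -14.4 -5 -19" --pt "-32.3 1 -4.2 -28.9 -10.1 -37.8" --pt "-32.3 1 -4.2 -28.9 -10.1 -37.8" --pt "-32.3 1 -4.2 -28.9 -10.1 -37.8" --pt "-32.3 1 -4.2 -28.9 -10.1 -37.8" --pt "-32.3 1 -4.2 -28.9 -10.1 -37.8" --pt "-32.3 1 -4.2 -28.9 -10.1 -37.8" --pt "-58.5 1.2 0.3 -20.4 -28.4 -105.8" --pt "-58.5 1.2 0.3 -20.4 -28.4 -105.8" --pt "-58.5 1.2 0.3 -20.4 -28.4 -105.8" --pt "-58.5 1.2 0.3 -20.4 -28.4 -105.8" --pt "-58.5 1.2 0.3 -20.4 -28.4 -105.8"

```text
t: 16.37
eef_pos: [456.4, 324.8, 409.6]
tcp_rot: [3.14, 0.001, -0.267]
ft_force: [0.6, 0.1, 0.6]
opening: 1.0
```

```bash
python3 -c "
from h import *
s=state();print(s['t'],s['joints'].round(2),s['eef_pos'],s['opening'])
rows(now(),[((462.5,412,330),down(.3208))])"
```

```text
16.3667 [ 0.5   0.39  1.71 -0.    1.04  0.77] [456.39583862 324.7649111  409.5545477 ] 0.9995623347142266
[-1.71, -8.59, 7.94, 0.1, 0.07, -33.69]
```

Emit:
arm_command --pt "-1.7 -8.6 7.9 0 0 -33.7" --pt "-1.7 -8.6 7.9 0 0 -33.7" --pt "-1.7 -8.6 7.9 0 0 -33.7" --pt "-1.7 -8.6 7.9 0 0 -33.7" --pt "-1.7 -8.6 7.9 0 0 -33.7" --pt "-1.7 -8.6 7.9 0 0 -33.7" --pt "-1.7 -8.6 7.9 0 0 -33.7"

```text
t: 16.95
eef_pos: [463.6, 409.7, 331.0]
tcp_rot: [3.14, 0.001, 0.311]
ft_force: [-0.9, 0.5, -0.3]
opening: 1.001
```

```bash
python3 -c "
from h import *
s=state();print(s['t'],s['joints'].round(2),s['eef_pos'],s['tcp_rot'])
rows(now(),[((462.5,412,171.3+52),down(.3208))])"
```

```text
16.95 [ 0.62  0.56  1.65 -0.    0.93  0.31] [463.59197288 409.65782969 330.95567712] [3.14003867e+00 1.37772725e-03 3.11304975e-01]
[-0.02, -0.27, 10.77, 0.09, 0.08, -0.54]
```

Emit:
arm_command --pt "0 -0.1 3.6 0 0 0" --pt "0 -0.1 7.2 0 0 0" --pt "0 -0.1 10 0 0 0" --pt "0 -0.1 10.8 0 0 0" --pt "0 -0.1 10.8 0 0 0" --pt "0 -0.1 10.8 0 0 0"

```text
t: 17.45
eef_pos: [463.7, 410.3, 225.1]
tcp_rot: [3.141, -0.001, 0.312]
ft_force: [-0.5, 0.1, 1.6]
opening: 0.998
```

Emit:
arm_command --pt "0 0 0 0 0 0" --pt "0 0 0 0 0 0" --pt "0 0 0 0 0 0" --pt "0 0 0 0 0 0" --pt "0 0 0 0 0 0" --pt "0 0 0 0 0 0" --pt "0 0 0 0 0 0" --pt "0 0 0 0 0 0" --pt "0 0 0 0 0 0" --pt "0 0 -0.5 0 0 0" --pt "0 0 -2 0 0 0" --jaw 5

```text
t: 18.37
eef_pos: [462.9, 409.9, 242.6]
tcp_rot: [3.139, 0.003, 0.314]
ft_force: [-0.4, -0.8, -2.9]
opening: 0.628
```

```bash
python3 -c "
from h import *
s=state();print(s['t'],s['joints'].round(2),s['eef_pos'],s['tcp_rot'],s['opening'],s['ft_force'])
# grasp centre along carton: unknown few mm. place: carton x centre 12, y centre -45.7+75+12
t=lab((11,42,0))
print(t)
rows(now(),[((t[0]-60,t[1]+80,340),down(.15)),((t[0],t[1],340),down(-.005)),((t[0],t[1],171.3+52+54),down(-.005))])"
```

```text
18.3667 [ 0.62  0.68  1.72 -0.    0.75  0.31] [462.9086241  409.8731293  242.59049945] [3.13913356 0.00341631 0.3137989 ] 0.6283954996172522 [-0.36230074 -0.83651783 -2.93401475]
[646.20986163  77.94447523   0.        ]
[3.92, 27.79, -9.69, 0.16, 0.18, 9.39]
[7.16, 37.25, -9.67, 0.17, 0.17, 18.27]
[7.18, 37.24, -3.4, 0.17, 0.17, 18.27]
```

Emit:
arm_command --pt "0 0 -4 0 0 0" --pt "0.5 3 -7.5 0 0 2" --pt "3.9 27.8 -9.7 0 0 9.4" --pt "3.9 27.8 -9.7 0 0 9.4" --pt "3.9 27.8 -9.7 0 0 9.4" --pt "3.9 27.8 -9.7 0 0 9.4" --pt "3.9 27.8 -9.7 0 0 9.4" --pt "3.9 27.8 -9.7 0 0 9.4" --pt "7.2 37.3 -9.7 0 0 18.1" --pt "7.2 37.3 -9.7 0 0 18.1" --pt "7.2 37.3 -9.7 0 0 18.1" --pt "7.2 37.3 -9.7 0 0 18.1"

```text
t: 19.37
eef_pos: [648.9, 73.6, 341.3]
tcp_rot: [3.14, -0.001, -0.006]
ft_force: [-0.4, 0.3, -2.8]
opening: 0.628
```

```bash
python3 -c "
from h import *
s=state();print(s['t'],s['eef_pos'],s['tcp_rot'],s['opening'],s['ft_force'])
t=lab((11,42,0))
rows(now(),[((t[0],t[1],290),down(-.005)),((t[0],t[1],275),down(-.005))])"
```

```text
19.3667 [648.90518511  73.63428352 341.25537265] [ 3.13998170e+00 -1.25972503e-03 -6.25227157e-03] 0.6282690987527738 [-0.42723988  0.26607187 -2.75901254]
[-0.28, -0.44, 5.12, 0.09, -0.07, -0.07]
[-0.28, -0.44, 6.62, 0.09, -0.07, -0.07]
```

Emit:
arm_command --pt "-0.2 -0.3 2 0 0 0" --pt "-0.2 -0.3 4 0 0 0" --pt "-0.2 -0.3 5.4 0 0 0" --pt "-0.2 -0.3 6.2 0 0 0" --pt "-0.2 -0.3 6.5 0 0 0" --pt "-0.2 -0.3 6.5 0 0 0"

```text
t: 19.87
eef_pos: [644.9, 80.9, 276.4]
tcp_rot: [3.141, 0.0, -0.002]
ft_force: [0.1, 0.1, -2.0]
opening: 0.632
```

```bash
python3 -c "
from h import *
s=state();print(s['t'],s['eef_pos'],s['tcp_rot'],s['opening'],s['ft_force'],s['moment'])
for n in('side','top'): cv2.imwrite(f'pics/{n}4.png',read_camera(n)[:,:,::-1])
crop('pics/side4.png','pics/xa.png',240,130,340,250,4);crop('pics/top4.png','pics/xb.png',195,105,295,225,4)
a,b=cv2.imread('pics/xa.png'),cv2.imread('pics/xb.png');cv2.imwrite('pics/x4.png',np.hstack([a,b]))"
```

```text
19.8667 [644.85518117  80.89476278 276.35768092] [ 3.14057850e+00  2.03618517e-04 -1.79956636e-03] 0.6320537747260672 [ 0.08387531  0.10776123 -2.04857905] [-0.04205978  0.09154035 -0.06200931]
```

View pics/x4.png

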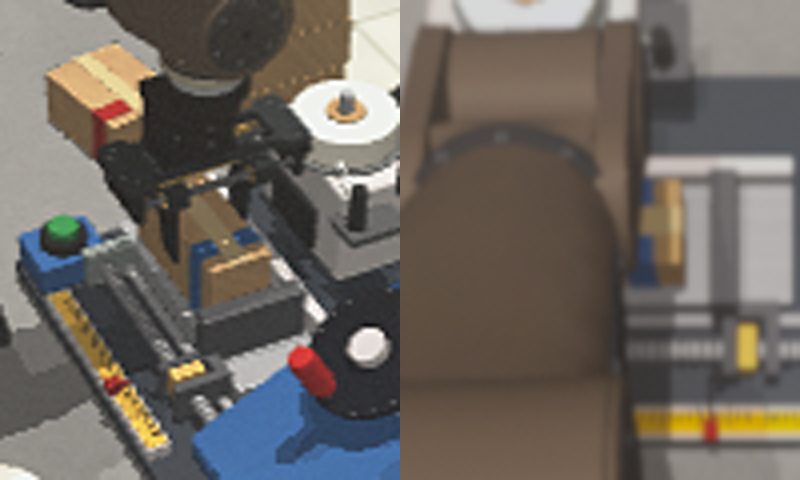

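x4 shows the carton level, just over the bed and in line. Its end is about 17 mm from the stop (column 685 against 711), and the pointer is still at the mark. I'll lower it, release it and rise.

Emit:
arm_command --pt "0 0 0.1 0 0 0" --pt "0 0 0.15 0 0 0" --pt "0 0 0.15 0 0 0"

```text
t: 20.22
eef_pos: [644.9, 80.7, 275.7]
tcp_rot: [3.141, -0.002, -0.002]
ft_force: [-0.1, -0.3, -2.7]
opening: 0.633
```

Emit:
arm_command --pt "0 0 0 0 0 0" --pt "0 0 0 0 0 0" --pt "0 0 0 0 0 0" --pt "0 0 0 0 0 0" --pt "0 0 0 0 0 0" --pt "0 0 -1.5 0 0 0" --pt "0 0 -5 0 0 0" --pt "0 0 -9 0 0 0" --pt "0 0 -10 0 0 0" --pt "0 0 -10 0 0 0" --jaw 9.5

```text
t: 21.05
eef_pos: [645.0, 80.8, 379.0]
tcp_rot: [3.141, -0.007, -0.002]
ft_force: [-0.3, -0.7, -0.5]
opening: 1.002
```

```bash
python3 -c "
from h import *
s=state();print(s['t'],s['joints'].round(2),s['eef_pos'],s['tcp_rot'],s['opening'],s['ft_force'])
M=down(1.566)
rows(now(),[(lab((11,148,376)),M),(lab((11,148,260)),M)])"
```

```text
21.05 [ 0.02  0.55  1.52 -0.    1.06  0.03] [644.96014206  80.83517815 379.01562484] [ 3.14078693e+00 -7.13252079e-03 -1.98854980e-03] 1.0022588661637943 [-0.25435458 -0.69834531 -0.49695265]
[0.16, -10.31, 0.29, 0.36, -0.29, -89.84]
[0.07, -10.32, 11.89, 0.36, -0.29, -89.84]
```

Emit:
arm_command --pt "0 -3 0 0 0 -7" --pt "0 -6 0 0 0 -14" --pt "0 -9 0 0 0 -21" --pt "0 -10.3 0 0 0 -28" --pt "0 -10.3 0 0 0 -35" --pt "0 -10.3 0 0 0 -42" --pt "0 -10.3 0 0 0 -49" --pt "0 -10.3 0 0 0 -56" --pt "0 -10.3 0 0 0 -63" --pt "0 -10.3 0 0 0 -70" --pt "0 -10.3 0 0 0 -77" --pt "0 -10.3 0 0 0 -84" --jaw 0

```text
t: 22.05
eef_pos: [645.0, 183.7, 373.5]
tcp_rot: [-3.141, 0.001, 1.47]
ft_force: [-0.6, -0.2, -0.0]
opening: 0.217
```

Emit:
arm_command --pt "0 0 0 0 0 -6" --pt "0 0 0 0 0 -6" --pt "0 0 0 0 0 -6" --pt "0 0 0 0 0 -6" --pt "0 0 0 0 0 -6"

```text
t: 22.47
eef_pos: [645.0, 183.8, 374.7]
tcp_rot: [3.141, 0.001, 1.566]
ft_force: [-0.1, 0.2, 1.1]
opening: 0.006
```

```bash
python3 -c "
from h import *
s=state();print(s['t'],s['joints'].round(2),s['eef_pos'],s['tcp_rot'],s['opening'],s['ft_force'])
M=down(1.566)
rows(now(),[(lab((11,148,376)),M),(lab((11,148,260)),M)])
cv2.imwrite('pics/top5.png',read_camera('top')[:,:,::-1]);cv2.imwrite('pics/side5.png',read_camera('side')[:,:,::-1])
crop('pics/top5.png','pics/xb.png',190,105,300,225,4);crop('pics/side5.png','pics/xa.png',240,130,340,250,4)
a,b=cv2.imread('pics/xa.png'),cv2.imread('pics/xb.png');cv2.imwrite('pics/x5.png',np.hstack([a,b]))"
```

```text
22.4667 [ 0.18  0.58  1.47 -0.    1.09 -1.39] [645.03682722 183.77615425 374.74293745] [3.14125134e+00 1.08499486e-03 1.56625297e+00] 0.006399099767110696 [-0.05809126  0.20982874  1.07291254]
[0.02, 0.17, -0.13, 0.02, 0.06, 0.01]
[0.03, 0.17, 11.47, 0.02, 0.06, 0.01]
```

View pics/x5.png

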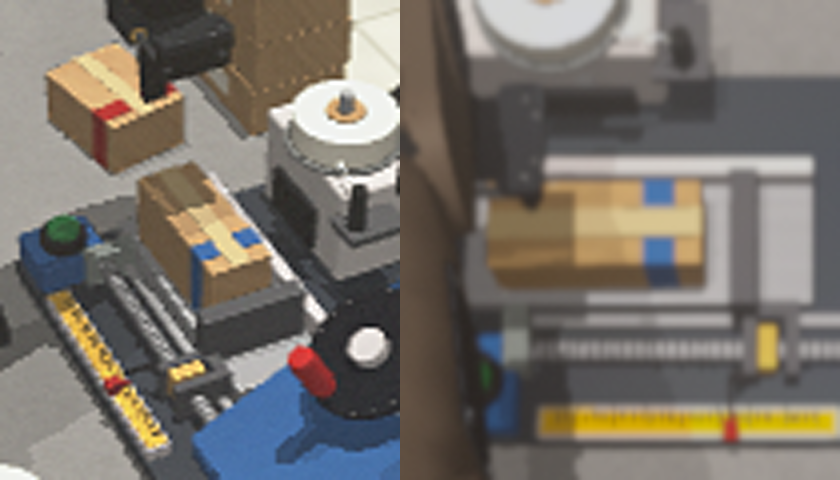

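```bash
python3 -c "
from h import *
for c,z in(((705,230),120),((487,230),120),((600,180),120),((600,263),120),((731,230),100),((731,430),42)):
    P=onz('top',un((c[0]-400,c[1]),190,105,4),z)[0];print(c,z,((P-lab((0,0,0)))@rz(P0[2])).round(1))"
```

```text
(705, 230) 120 [  3.5 -29.1 120. ]
(487, 230) 120 [  4.2 123.1 120. ]
(600, 180) 120 [ 40.1  44.8 120. ]
(600, 263) 120 [-19.9  43.8 120. ]
(731, 230) 100 [  9.2 -46.4 100. ]
(731, 430) 42 [-124.1  -44.7   42. ]
```

x5 shows the carton flat on the bed, from labeller y about -29 to 122 and x -20 to 40, so it has to go about 17 mm in -y and 20 mm in +x. Pushing -y first.

Emit:
arm_command --pt "0 0 3.5 0 0 0" --pt "0 0 7 0 0 0" --pt "0 0 10 0 0 0" --pt "0 0 11.4 0 0 0" --pt "0 0 11.4 0 0 0" --pt "-0.8 0 11.4 0 0 0" --pt "-1.3 0 11.4 0 0 0" --pt "-1.6 0 11.4 0 0 0" --pt "-1.9 0 11.4 0 0 0" --pt "-2.2 0 11.4 0 0 0" --pt "-2.5 0 11.4 0 0 0" --pt "-2.7 0 11.4 0 0 0"

```text
t: 23.57
eef_pos: [645.2, 156.4, 261.9]
tcp_rot: [3.14, 0.001, 1.569]
ft_force: [0.1, 3.3, 2.7]
opening: 0.004
```

Emit:
arm_command --pt "-0.1 0 0 0 0 0" --pt "-0.1 0 0 0 0 0" --pt "-0.1 0 0 0 0 0"

```text
t: 23.82
eef_pos: [645.0, 155.5, 261.0]
tcp_rot: [3.141, 0.001, 1.569]
ft_force: [0.5, 0.2, 0.1]
opening: 0.007
```

Emit:
arm_command --pt "-0.1 0 0 0 0 0" --pt "-0.2 0 0 0 0 0" --pt "-0.2 0 0 0 0 0"

```text
t: 24.07
eef_pos: [645.1, 153.5, 261.0]
tcp_rot: [3.141, 0.001, 1.569]
ft_force: [-0.9, 0.9, 0.1]
opening: 0.003
```

Emit:
arm_command --pt "-0.05 0 0 0 0 0" --pt "-0.1 0 0 0 0 0" --pt "-0.1 0 0 0 0 0"

```text
t: 24.32
eef_pos: [645.0, 152.5, 261.1]
tcp_rot: [3.141, 0.001, 1.569]
ft_force: [-0.2, 2.4, -0.7]
opening: 0.003
```

Emit:
arm_command --pt "-0.05 0 0 0 0 0" --pt "-0.1 0 0 0 0 0" --pt "-0.1 0 0 0 0 0"

```text
t: 24.57
eef_pos: [645.1, 151.6, 261.1]
tcp_rot: [3.141, 0.001, 1.569]
ft_force: [-0.3, -0.4, -0.1]
opening: 0.003
```

Emit:
arm_command --pt "-0.05 0 0 0 0 0" --pt "-0.05 0 0 0 0 0"

```text
t: 24.73
eef_pos: [645.1, 151.2, 261.3]
tcp_rot: [3.14, 0.001, 1.569]
ft_force: [0.6, 1.6, -0.9]
opening: 0.005
```

Emit:
arm_command --pt "-0.05 0 0 0 0 0" --pt "-0.1 0 0 0 0 0" --pt "-0.1 0 0 0 0 0"

```text
t: 24.98
eef_pos: [645.2, 150.8, 261.6]
tcp_rot: [3.139, -0.0, 1.569]
ft_force: [1.8, 7.5, 0.1]
opening: 0.008
```

Emit:
arm_command --pt "-0.05 0 0 0 0 0" --pt "-0.1 0 0 0 0 0" --pt "-0.1 0 0 0 0 0"

```text
t: 25.23
eef_pos: [645.3, 150.5, 261.8]
tcp_rot: [3.138, -0.001, 1.569]
ft_force: [2.0, 12.7, 1.6]
opening: 0.001
```

```bash
python3 -c "
from h import *
s=state();print(s['t'],s['ft_force'],(s['eef_pos']-lab((0,0,0))))
cv2.imwrite('pics/top6.png',read_camera('top')[:,:,::-1]);cv2.imwrite('pics/side6.png',read_camera('side')[:,:,::-1])
crop('pics/top6.png','pics/xb.png',240,130,290,220,6);crop('pics/side6.png','pics/xa.png',265,150,335,240,6)
a,b=cv2.imread('pics/xa.png'),cv2.imread('pics/xb.png');cv2.imwrite('pics/x6.png',np.hstack([a,b]))"; python3 meas.py|head -1;python3 dip.py|head -4
```

```text
25.2333 [ 1.96958444 12.71935931  1.59628904] [ 10.31270004 114.48114711 261.78807203]
mark col,row 272.135 212.01
205 [0.   0.   0.05 0.17 0.09 0.   0.   0.  ] 272.13265306122446
206 [0.   0.   0.04 0.18 0.05 0.   0.   0.  ] 272.045106653243
207 [0.   0.   0.03 0.17 0.05 0.   0.   0.  ] 272.093464990459
208 [0.   0.   0.   0.1  0.04 0.   0.   0.  ] 272.28516541090767
```

View pics/x6.png

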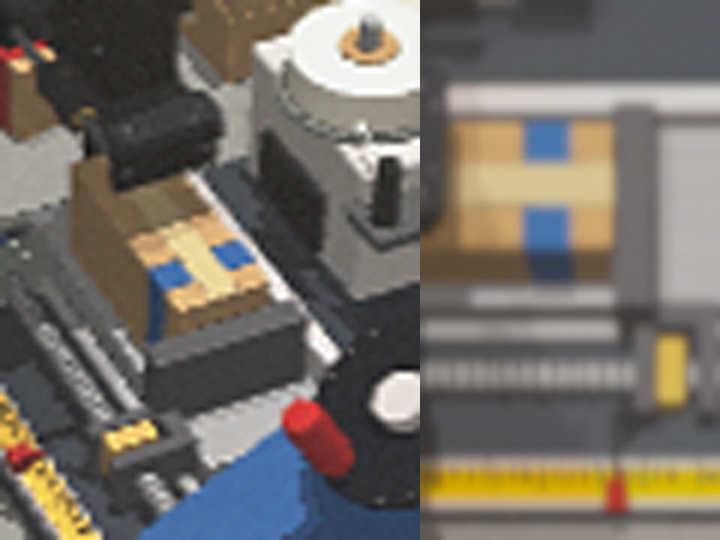

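x6 shows the carton's end touching the stop, with the reaction about 12.7 N and the pointer unchanged on the mark. Next I'll go round to the near side and push toward the rail.

Emit:
arm_command --pt "1 0 0 0 0 0" --pt "2.5 0 0 0 0 0" --pt "2.5 0 -4 0 0 0" --pt "2.5 0 -8 0 0 0" --pt "-0.5 -2 -8 0 0 0" --pt "-4 -5 -8 0 0 0" --pt "-7 -6 -8 0 0 0" --pt "-8.5 -6 -8 0 0 0" --pt "-8.5 -6 -8 0 0 0" --pt "-8.5 -6 -5 0 0 0" --pt "-8.5 -6 -1.5 0 0 0" --pt "-8.5 -6 -1.5 0 0 0"

```text
t: 26.63
eef_pos: [584.1, 65.3, 271.3]
tcp_rot: [-3.135, 0.001, 1.569]
ft_force: [-0.2, -0.4, -1.1]
opening: 0.003
```

Emit:
arm_command --pt "0 0.7 0 0 0 0" --pt "0 1.4 0 0 0 0" --pt "0 1.9 0 0 0 0" --pt "0 2.3 0 0 0 0" --pt "0 2.7 0 0 0 0" --pt "0 3 0 0 0 0" --pt "0 3.2 0 0 0 0" --pt "0 3.2 0 0 0 0"

```text
t: 27.3
eef_pos: [617.2, 64.2, 276.5]
tcp_rot: [3.14, 0.001, 1.569]
ft_force: [-0.3, -0.3, 0.3]
opening: 0.007
```

Emit:
arm_command --pt "0 0.1 0 0 0 0" --pt "0 0.2 0 0 0 0" --pt "0 0.2 0 0 0 0"

```text
t: 27.55
eef_pos: [618.9, 64.2, 276.3]
tcp_rot: [3.141, 0.001, 1.569]
ft_force: [-0.5, -0.4, 1.2]
opening: 0.004
```

```bash
python3 -c "
from h import *
s=state();print(s['t'],s['ft_force'],(s['eef_pos']-lab((0,0,0))),s['tcp_rot'])"
```

```text
27.55 [-0.50714657 -0.4086457   1.19997026] [-16.06557346  28.17993646 276.25926463] [3.14079085e+00 1.01260667e-03 1.56869061e+00]
```

Emit:
arm_command --pt "0 0.1 0 0 0 0" --pt "0 0.2 0 0 0 0" --pt "0 0.3 0 0 0 0" --pt "0 0.3 0 0 0 0"

```text
t: 27.88
eef_pos: [622.1, 64.2, 276.3]
tcp_rot: [3.14, 0.001, 1.569]
ft_force: [-1.1, -0.8, 0.4]
opening: 0.001
```

Emit:
arm_command --pt "0 0.1 0 0 0 0" --pt "0 0.15 0 0 0 0" --pt "0 0.15 0 0 0 0"

```text
t: 28.13
eef_pos: [623.4, 64.3, 276.3]
tcp_rot: [3.141, 0.001, 1.569]
ft_force: [-2.9, 1.7, 2.1]
opening: 0.005
```

Emit:
arm_command --pt "0 0.05 0 0 0 0" --pt "0 0.1 0 0 0 0" --pt "0 0.1 0 0 0 0"

```text
t: 28.38
eef_pos: [623.9, 64.4, 276.3]
tcp_rot: [-3.141, 0.001, 1.569]
ft_force: [-7.2, 0.9, 4.7]
opening: 0.002
```

Emit:
arm_command --pt "0 0.05 0 0 0 0" --pt "0 0.05 0 0 0 0"

```text
t: 28.55
eef_pos: [624.1, 64.4, 276.3]
tcp_rot: [-3.14, 0.001, 1.569]
ft_force: [-9.3, 1.2, 5.6]
opening: 0.003
```

```bash
python3 -c "
from h import *
s=state();print(s['t'],s['ft_force'],(s['eef_pos']-lab((0,0,0))),s['tcp_rot'])"
```

```text
28.55 [-9.26279065  1.17171181  5.59958126] [-10.85405755  28.41778308 276.28543571] [-3.13951014e+00  8.36726895e-04  1.56885038e+00]
```

Carton is against the rail, reaction 9 N. I'll seat the end against the stop once more.

Emit:
arm_command --pt "0 -1 0 0 0 0" --pt "0 -2.5 -2 0 0 0" --pt "0 -2.5 -5.5 0 0 0" --pt "0 -2.5 -8 0 0 0" --pt "3 -0.5 -8 0 0 0" --pt "6.5 2 -8 0 0 0" --pt "10 4.1 -8 0 0 0" --pt "11.2 4.1 -8 0 0 0" --pt "11.2 4.1 -8 0 0 0" --pt "11.2 4.1 -4.5 0 0 0" --pt "11.2 4.1 -1 0 0 0" --pt "11.2 4.1 1.5 0 0 0"

```text
t: 29.55
eef_pos: [665.3, 175.1, 259.0]
tcp_rot: [-3.141, 0.001, 1.569]
ft_force: [-1.2, 1.0, -0.1]
opening: 0.007
```

Emit:
arm_command --pt "-0.6 0 0 0 0 0" --pt "-1.2 0 0 0 0 0" --pt "-1.8 0 0 0 0 0" --pt "-2.1 0 0 0 0 0" --pt "-2.3 0 0 0 0 0" --pt "-2.3 0 0 0 0 0"

```text
t: 30.05
eef_pos: [666.3, 152.4, 262.7]
tcp_rot: [3.139, 0.001, 1.568]
ft_force: [-0.4, -0.3, -0.5]
opening: -0.0
```

```bash
python3 -c "
from h import *
s=state();print(s['t'],s['ft_force'],(s['eef_pos']-lab((0,0,0))),s['tcp_rot'])"
```

```text
30.05 [-0.36530881 -0.25058364 -0.51684895] [ 31.26329342 116.37629998 262.72693931] [3.13860091e+00 7.69898531e-04 1.56797831e+00]
```

Emit:
arm_command --pt "-0.05 0 0 0 0 0" --pt "-0.1 0 0 0 0 0" --pt "-0.1 0 0 0 0 0"

```text
t: 30.3
eef_pos: [666.0, 152.3, 261.5]
tcp_rot: [3.14, 0.001, 1.569]
ft_force: [0.3, 0.0, 0.2]
opening: 0.007
```

Emit:
arm_command --pt "-0.05 0 0 0 0 0" --pt "-0.1 0 0 0 0 0" --pt "-0.1 0 0 0 0 0"

```text
t: 30.55
eef_pos: [666.1, 151.2, 261.2]
tcp_rot: [3.141, 0.001, 1.569]
ft_force: [0.1, 0.1, -0.3]
opening: 0.003
```

Emit:
arm_command --pt "-0.05 0 0 0 0 0" --pt "-0.05 0 0 0 0 0"

```text
t: 30.72
eef_pos: [666.1, 150.8, 261.2]
tcp_rot: [3.141, 0.001, 1.569]
ft_force: [-0.5, 0.3, 0.2]
opening: 0.008
```

Emit:
arm_command --pt "-0.05 0 0 0 0 0" --pt "-0.05 0 0 0 0 0"

```text
t: 30.88
eef_pos: [666.0, 150.6, 261.3]
tcp_rot: [3.141, 0.0, 1.569]
ft_force: [0.5, 4.7, -0.5]
opening: 0.005
```

Emit:
arm_command --pt "-0.05 0 0 0 0 0" --pt "-0.05 0 0 0 0 0"

```text
t: 31.05
eef_pos: [666.0, 150.4, 261.3]
tcp_rot: [3.14, -0.0, 1.569]
ft_force: [-0.5, 7.6, 0.5]
opening: 0.004
```

Carton is firm against the stop, at the same contact position as before. Now the start button.

Emit:
arm_command --pt "1 0 0 0 0 0" --pt "2.8 0 0 0 0 0" --pt "2.8 0 -3.5 0 0 0" --pt "2.8 -3.5 -4.5 0 0 0" --pt "2.8 -7.5 -4.5 0 0 0" --pt "2.8 -10.5 -4 0 0 0" --pt "2.8 -11.6 -2.5 0 0 0" --pt "2.8 -11.6 -2.5 0 0 0" --pt "2.8 -11.6 -2.5 0 0 0"

```text
t: 31.8
eef_pos: [550.5, 178.2, 286.3]
tcp_rot: [3.141, 0.001, 1.569]
ft_force: [-0.0, -0.4, 0.3]
opening: 0.007
```

```bash
python3 -c "
from h import *
s=state();print(s['t'],s['ft_force'],s['eef_pos'])
print(proj('side',(550.1,178,68.5)),proj('top',(550.1,178,68.5)))
cv2.imwrite('pics/side7.png',read_camera('side')[:,:,::-1]);cv2.imwrite('pics/top7.png',read_camera('top')[:,:,::-1])"
python3 meas.py|head -1;python3 dip.py|head -4
```

```text
31.8 [-0.00821378 -0.4261227   0.28460547] [550.47197884 178.21199802 286.28299114]
[[254.98492942 186.61721706]] [[207.0601076  197.46473855]]
mark col,row 272.138 212.01
205 [0.   0.   0.03 0.14 0.05 0.   0.   0.  ] 272.0704225352113
206 [0.   0.   0.04 0.17 0.05 0.   0.   0.  ] 272.0389470198476
207 [0.   0.   0.03 0.16 0.05 0.   0.   0.  ] 272.0986272229427
208 [0.   0.   0.   0.09 0.03 0.   0.   0.  ] 272.26736842105265
```

Emit:
arm_command --pt "0 0 1 0 0 0" --pt "0 0 2 0 0 0" --pt "0 0 2.5 0 0 0" --pt "0 0 2.8 0 0 0" --pt "0 0 3 0 0 0" --pt "0 0 3.1 0 0 0" --pt "0 0 3.1 0 0 0"

```text
t: 32.78
eef_pos: [550.0, 177.8, 260.3]
tcp_rot: [3.137, 0.0, 1.569]
ft_force: [-18.0, -5.0, 68.6]
opening: 0.006
```

Emit:
arm_command --pt "0 0 0.1 0 0 0" --pt "0 0 0.2 0 0 0" --pt "0 0 0.2 0 0 0"

```text
t: 33.03
eef_pos: [549.8, 177.9, 259.9]
tcp_rot: [3.136, 0.0, 1.569]
ft_force: [-23.5, -6.7, 86.9]
opening: 0.007
```

Emit:
arm_command --pt "0 0 -0.3 0 0 0" --pt "0 0 -0.4 0 0 0" --pt "0 0 -0.4 0 0 0"

```text
t: 33.28
eef_pos: [550.0, 177.8, 260.6]
tcp_rot: [3.138, 0.001, 1.569]
ft_force: [-12.8, -4.3, 49.6]
opening: 0.003
```

Emit:
arm_command --pt "0 0 -0.3 0 0 0" --pt "0 0 -0.4 0 0 0" --pt "0 0 -0.4 0 0 0"

```text
t: 33.53
eef_pos: [550.2, 177.8, 261.3]
tcp_rot: [3.14, 0.001, 1.569]
ft_force: [-0.3, -0.6, 11.8]
opening: 0.006
```

Emit:
arm_command --pt "0 0 -0.2 0 0 0" --pt "0 0 -0.2 0 0 0"

```text
t: 33.7
eef_pos: [550.3, 177.8, 263.0]
tcp_rot: [3.14, 0.001, 1.569]
ft_force: [0.4, 0.1, 4.6]
opening: 0.003
```

Emit:
arm_command --pt "0 0 -0.2 0 0 0" --pt "0 0 -0.2 0 0 0"

```text
t: 33.87
eef_pos: [550.2, 177.9, 265.0]
tcp_rot: [3.141, 0.001, 1.569]
ft_force: [1.0, -0.3, 2.3]
opening: 0.004
```

Emit:
arm_command --pt "0 0 -0.2 0 0 0" --pt "0 0 -0.2 0 0 0"

```text
t: 34.03
eef_pos: [550.1, 177.8, 267.1]
tcp_rot: [3.141, 0.001, 1.569]
ft_force: [1.6, 0.2, 1.8]
opening: 0.007
```

The lift-off profile shows a spring of about 5 N from 261.5 to 267.5 mm, so the button went fully down, its whole 6 mm. Backing away and making the final check.

Emit:
arm_command --pt "0 0 -2 0 0 0" --pt "0 0 -5 0 0 0" --pt "0 0 -9 0 0 0" --pt "0.5 -3 -13 0 0 0" --pt "4 -5 -16 0 0 0" --pt "8 -7 -16 0 0 0" --pt "12 -8 -16 0 0 0" --pt "16 -9 -16 0 0 0" --pt "20 -9 -16 0 0 0" --pt "20 -9 -16 0 0 0" --pt "20 -9 -16 0 0 0"

```text
t: 34.95
eef_pos: [459.5, 380.8, 426.0]
tcp_rot: [-3.141, 0.001, 1.572]
ft_force: [-0.6, -0.8, -0.9]
opening: 0.005
```

```bash
python3 meas.py|head -1;python3 dip.py|head -4; python3 -c "
from h import *
s=state();print(s['t'],s['ft_force'],s['eef_pos'])
cv2.imwrite('pics/side8.png',read_camera('side')[:,:,::-1]);cv2.imwrite('pics/top8.png',read_camera('top')[:,:,::-1])
crop('pics/top8.png','pics/xb.png',195,110,295,220,5);crop('pics/side8.png','pics/xa.png',240,140,300,250,5)
a,b=cv2.imread('pics/xa.png'),cv2.imread('pics/xb.png');cv2.imwrite('pics/x8.png',np.hstack([a,b]));print(np.hstack([a,b]).shape)"
```

```text
mark col,row 272.13 212.01
205 [0.   0.   0.   0.12 0.03 0.   0.   0.  ] 272.2
206 [0.   0.   0.03 0.16 0.04 0.   0.   0.  ] 272.03245843927675
207 [0.   0.   0.   0.16 0.04 0.   0.   0.  ] 272.2185041236136
208 [0.   0.   0.   0.08 0.02 0.   0.   0.  ] 272.21228583368156
35.25 [0.98314478 0.07735437 0.61866359] [460.82605036 376.97924894 426.86351821]
(550, 800, 3)
```

View pics/x8.png

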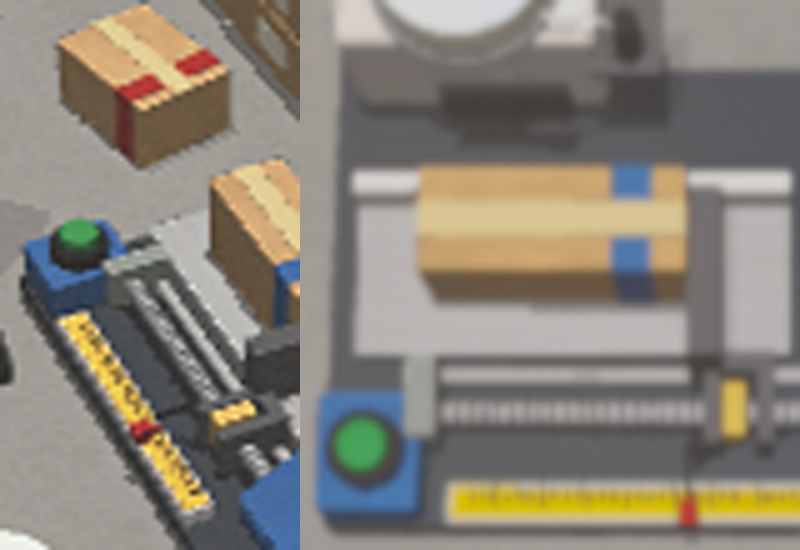

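x8 shows the carton flat and square. Its end touches the stop at about column 687, its side is at the rail, the pointer is on the mark at 688, the button is up, and the arm is clear.

```bash
python3 -c "
from cell import *
print(job_done())"
```

```text
the job is handed in; nothing more can be done
None
```

The job is done and handed in at about 35 s of the 72 s allowed. `job_done()` gives no verdict, so the results below are from my own checks.

- **Handwheel:** I wound it about 750° anticlockwise, which took the pointer about 16 mm past the red mark. I then wound it clockwise about 330° in all, with small clockwise steps at the end.
- **Pointer:** the last camera check puts it within about 0.3 mm of the mark. It did not move while the carton was pushed against the stop.
- **Carton:** it lies flat, upright and lengthwise on the bed, and was released. I pushed it against the stop, then the rail, then checked the stop again; it met a firm reaction of about 8–13 N each time. The last picture shows it square against both.
- **Start button:** it was pressed through its full 6 mm of travel, judging by the force as the fingers lifted off, and it sprang back up.
- **One check off plan:** I had placed the button top about 9 mm too low. The closed fingertips therefore pressed on at the end of its travel, and the wrist force read up to 87 N, below the 120 N limit. The 40 N limit is for the arm and the gripper's body, which I don't believe touched anything.
- **Everything else on the bench:** I did not touch any of the other items. The final close-up covers only the labeller and the red-banded carton, so I did not check the rest in it.

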